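Lay the glove carton down in its holder

TASK

Lift the small amber jar off the glove carton and set it down gently, upright, in the white tray. Then slide the standing carton up to the low grey holder so that its foot sits flat against the holder's open edge, and tip it over that edge, by pushing near its top, so that it comes to lie on the holder with its glove opening facing up. Finish by pushing the lying carton along the holder until its end is fully home against the end wall, straight and not hanging over the sides; do not knock over or shove the beaker, the white bowl, the blue-lidded jar or the tube rack.

Things in the scene. Friction and masses are not known exactly. Their poses are not given: they have to be found in the camera images.
- carton: glove carton: plain brown rigid box, 0.5 kg, standing on end, 120 (x) by 100 (y) by 200 mm tall (z), too thick to grasp. Origin: centre of the face it stands on at the start; z up then. The glove opening (pale oval 135 by 50 mm with a slit) is on its -y face. Starts 20-55 mm short of the holder, +y face towards its open edge, up to 7 degrees askew, within 15 mm of the holder's middle line
- holder: fixed glove-box holder: flat grey plinth 25 mm high, 180 mm wide (x), 238 mm long (y), no side walls. Origin at bench level in the middle of its open edge: an upright face at y = 0, the stop for the carton's foot (bench at y < 0). +y runs to the end wall, inner face at y = 230 mm, 75 mm above the bench. Tipped, the carton hangs 10-60 mm out over the open edge; home, its origin is at y = 30, z = 75 mm
- amber: small amber glass jar with black lid, a cylinder 56 mm in diameter and 100 mm tall, 0.2 kg; origin at the centre of its underside, z up along its axis. It starts standing on top of the carton (200 mm above the bench)
- tray: shallow white plastic tray, fixed to the bench: 260 mm (its x) by 150 mm (its y), rim 16 mm high, walls 4 mm, inner floor about 4 mm above the bench. Origin at the centre of its underside, z up. The +x half holds the beaker; the -x half is free for the jar
- beaker: clear beaker 72 mm in diameter, 95 mm tall, standing in the +x half of the tray (about 75 mm from its centre); origin at the centre of its underside. Bystander, leave it alone
- mortar: white porcelain bowl 100 mm in diameter, 50 mm tall, on the bench beside the holder's +x side; origin at the centre of its underside. Bystander
- reagent: clear glass jar with blue lid, 68 mm in diameter, 120 mm tall, standing on the bench some 70 mm or more beyond the carton's +x side; origin at the centre of its underside. Bystander
- rack: white tube rack with yellow-capped tubes, 70 by 180 mm, 100 mm tall, on the bench well behind the carton (-y side); origin at the centre of its underside. Bystander
Not all that is in view belongs to the job. Leave any green look-alike of the carton alone.

How it is judged:
By the outcome, as a careful person would: the job done as asked, in the order asked, and still so for the second after the job is handed in, with the robot touching nothing.
It also fails if it takes over 72 s, if anything falls off the work surface, if the arm or the gripper's body presses on something with over 40 N, if the wrist force passes 120 N, or if a joint passes its speed limit or range.

ROBOT

A 6-joint arm with a two-finger parallel gripper is mounted at the origin on the work surface. World frame = base frame: x ahead of the robot, y to its left, z up, the work surface at z = 0. Lengths are in m, angles in rad, forces in N, time in s.
With the tool pointing down it reaches from about 0.35 to 0.775 m from the base axis. Payload 7.3 kg.
Tool frame: the origin (TCP) lies at the very end of the fingers, on their centre line; the grasp point (between the pads) lies 19 mm behind it; z points along the fingers, y is the line along which they close (so a half turn about z gives the same grasp; the last joint's range is limited). The gripper opens to 92 mm and grips with 3 to 60 N. Pads are 19 mm wide; open, the fingers measure 130 mm over their backs; the gripper's body (75 mm by 190 mm) begins 47 mm behind the grasp point.
Start: joints at [-1.43, 0.342, 1.524, -0, 1.275, -0.146], TCP at [0.149, -0.504, 0.227] pointing down, gripper open.
Joint ranges: [-2.53, 2.53], [-0.77, 2.02], [0.04, 2.7], [-1, 4.14], [0.28, 2.66], [-3.11, 3.11]. Speed limits (rad/s): [2.57, 2.57, 3.14, 3.14, 3.14, 3.14].

INTERFACE

Orientations are given as [roll, pitch, yaw] about the fixed x, y, z axes, in that order (R = Rz(yaw) Ry(pitch) Rx(roll)).
In Python, from cell import robot gives the robot as it stands. The module is installed in compiled form; this text tells all that it offers.
- The arm moves only by the tool arm_command, never from a script. Its argument "moves" is a list of rows, each a list of 3 entries, a list of its own where there are three numbers: the shift along the tool's x, y, z in m, then the turn, a rotation vector about the tool's x, y, z in rad, then the finger opening in m, from 0 to 0.0918. In form: [[[dx, dy, dz], [ax, ay, az], claw], ...]. A call has exactly 5 rows; each row is the pose to reach, as a shift and turn from the pose commanded when the call began, along the tool's axes at that moment; what a row does not reach only later rows make up. A row lasts 1/10 s, in which the tool goes at most 50 mm and 8.59 degrees, less where a joint would pass 70% of its speed; a pose out of reach is approached as far as the arm can. A call with a gripper value outside its range is refused whole. The fingers move at their own pace and stop on an object; "squeeze" is the grip in N (left out, the last holds). Time passes only in rows, so rows that repeat a pose let the fingers close, or fill a call up. It gives the time, the measured TCP pose, the force, the opening and the grip force at its end, in the units of the state.
- robot.observe(): the state, without advancing time (a new reading comes with each control period).
- robot.read_camera(name): name is "scene" or "side" or "wrist"; returns the picture (400x640x3 uint8, red, green, blue); there is no depth.
- robot.camera_model(name): a dict with "fx", "fy", "cx", "cy" (pixels), "R" (3x3) and "t" (3): a world point X has camera coordinates R X + t. Camera axes: x right, y down, z forward; pixel columns grow to the right and rows downward; lengths in m; the calibration is good to about 2 mm. A picture is of the moment at which its call begins: read the wrist's pose just before it. camera_model takes no time and is no camera call; for the wrist camera it gives the pose at the moment of the call.
- robot.hand_in(): hands the job in; it is judged then, once.
The state is a dict: "time": time; "qpos": joint angles; "qvel": joint speeds; "joint_efforts": joint torques, N m; "tool_pos": TCP position; "tool_rot": TCP orientation; "contact_force": force on the tool from outside, world axes, zero at the start; "torque": the same for the moment, N m; "opening": finger opening in m; "grip_force": force on a finger pad.
Only numpy, scipy, OpenCV 4.12 (cv2) and the standard library are available. Lean on these libraries where they do the work, as an engineer would, in place of code of your own. Each camera call takes 0.05 s, during which the arm holds its last target. There are 200 camera calls.

## Working session

There is one attempt and no reset: what is moved stays moved. The work goes in short steps, Python scripts to look and compute and a tool call to move; the robot and the scene stay as the last step left them, time stands still between calls to the robot, and variables do not carry over. Pictures are saved under pics/ and viewed, at most 10 in all, crops included, and the job is handed in when it is done.

Besides the shell and the picture viewer there is one more tool, called by a JSON object that holds its "op" and its "data". arm_command: Moves the arm, as the interface text tells. Its arguments: {"type":"object","properties":{"moves":{"type":"array"},"squeeze":{"type":"number"}},"required":["moves"]}

```bash
mkdir -p pics
cat > h.py <<'E'
import numpy as np, cv2
from cell import robot
def snap(n,f):
    im=robot.read_camera(n); cv2.imwrite('pics/'+f,im[:,:,::-1]); return im
def ray(n,u,v,z,m=None):
    m=m or robot.camera_model(n); R=np.array(m['R']);t=np.array(m['t'])
    c=-R.T@t; d=R.T@np.array([(u-m['cx'])/m['fx'],(v-m['cy'])/m['fy'],1])
    return c+d*(z-c[2])/d[2]
def proj(n,X,m=None):
    m=m or robot.camera_model(n); p=np.array(m['R'])@np.array(X)+np.array(m['t'])
    return np.array([m['fx']*p[0]/p[2]+m['cx'],m['fy']*p[1]/p[2]+m['cy']])
E
python3 - <<'E'
from h import *
a=snap('scene','s0.png'); b=snap('side','d0.png')
o=robot.observe(); print(o['time'],o['tool_pos'],o['tool_rot'])
for n in('scene','side'):
    m=robot.camera_model(n); print(n,-np.array(m['R']).T@np.array(m['t']),m['fx'])
E
```

```text
0.1 [ 0.14848402 -0.5031776   0.22611569] [-3.14022215e+00 -1.90058660e-04  2.86782051e-01]
scene [0.95803821 0.58291292 0.85048848] 397.9405312914705
side [ 1.085331   -0.16173288  1.00794837] 403.9231618384619
```

View pics/s0.png

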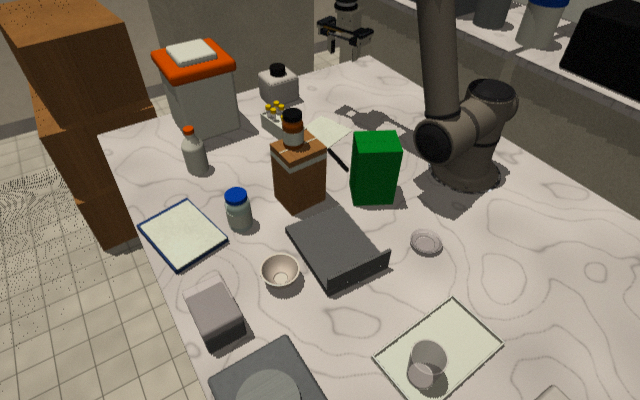

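View pics/d0.png

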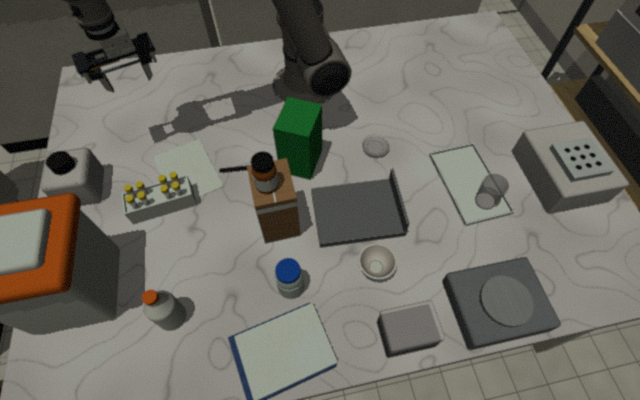

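The scene view shows the amber jar (292,125) on the carton (300,175), the holder (335,250), and the tray (438,355) with the beaker in its near end. The side view shows the carton (272,205), holder (360,210) and tray (470,183). I'll enlarge these for corner picking.

Run:
```python
import cv2
a=cv2.imread('pics/s0.png')[95:300,250:400]; cv2.imwrite('pics/s0c.png',cv2.resize(a,None,fx=2.9,fy=2.9,interpolation=cv2.INTER_CUBIC))
a=cv2.imread('pics/d0.png')[130:290,230:520]; cv2.imwrite('pics/d0c.png',cv2.resize(a,None,fx=2.7,fy=2.7,interpolation=cv2.INTER_CUBIC))
```

```text
(no output)
```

View pics/s0c.png

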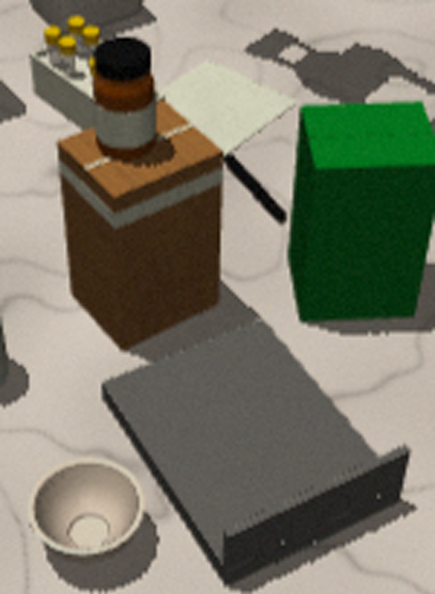

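View pics/d0c.png

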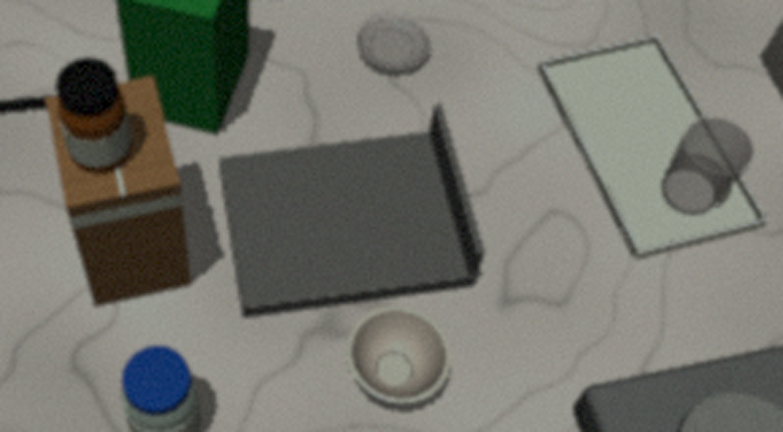

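Run:
```python
from h import *
S=lambda u,v,z:ray('scene',250+u/2.9,95+v/2.9,z)[:2].round(4)
D=lambda u,v,z:ray('side',230+u/2.7,130+v/2.7,z)[:2].round(4)
F=lambda u,v,z:ray('side',u,v,z)[:2].round(3)
def P(n,l): print(n,*[list(map(float,x)) for x in l])
P('cart top S',[S(60,150,.2),S(115,198,.2),S(220,152,.2),S(165,100,.2)])
P('cart top D',[D(72,208,.2),D(180,183,.2),D(153,77,.2),D(48,100,.2)])
P('cart bot S',[S(73,297,0),S(125,348,0),S(218,302,0)])
P('cart bot D',[D(97,304,0),D(188,285,0)])
P('hold open S',[S(105,385,.025),S(258,320,.025)])
P('hold open D',[D(243,306,.025),D(220,157,.025)])
P('wall top S',[S(225,533,.075),S(408,450,.075)])
P('wall top D',[D(480,250,.075),D(437,106,.075)])
P('tray D',[D(540,65,.016),D(655,40,.016),D(765,222,.016),D(638,255,.016)])
P('tray S',[ray('scene',u,v,.016)[:2].round(3) for u,v in((373,356),(453,298),(503,345))])
P('amber',[D(88,88,.3),S(123,60,.3)])
P('beaker,reag,mort',[D(690,190,.004),D(157,378,.12),D(398,352,.05)])
P('rack front',[F(127,220,0),F(195,204,0)]); P('green',[D(152,110,0),D(217,131,0)])
```

```text
cart top S [0.5932, -0.2072] [0.585, -0.1193] [0.4694, -0.1254] [0.4686, -0.2237]
cart top D [0.5933, -0.2153] [0.5876, -0.1207] [0.4693, -0.1253] [0.4756, -0.2228]
cart bot S [0.5897, -0.2166] [0.5806, -0.1235] [0.4646, -0.1285]
cart bot D [0.5888, -0.2175] [0.5869, -0.1236]
hold open S [0.632, -0.0713] [0.4594, -0.0645]
hold open D [0.6332, -0.0754] [0.4564, -0.0642]
wall top S [0.6486, 0.156] [0.4709, 0.17]
wall top D [0.6456, 0.1568] [0.4727, 0.1662]
tray D [0.4029, 0.3197] [0.3956, 0.4638] [0.6481, 0.4805] [0.657, 0.3345]
tray S [0.652, 0.338] [0.402, 0.33] [0.397, 0.472]
amber [0.5458, -0.1826] [0.543, -0.1701]
beaker,reag,mort [0.5892, 0.4264] [0.728, -0.1698] [0.7215, 0.0555]
rack front [0.438, -0.59] [0.425, -0.401]
green [0.3626, -0.1247] [0.4058, -0.0584]
```

```bash
cat >> h.py <<'E'
from scipy.spatial.transform import Rotation as Ro
def go(p0,r0,p,r):
    A=Ro.from_euler('xyz',r0); B=Ro.from_euler('xyz',r)
    return A.inv().apply(np.array(p)-np.array(p0)).round(4).tolist(),(A.inv()*B).as_rotvec().round(4).tolist()
def st():
    o=robot.observe(); print(round(o['time'],2),np.round(o['tool_pos'],4),np.round(o['tool_rot'],3),'F',np.round(o['contact_force'],1),round(o['opening'],4),round(o['grip_force'],1)); return o
E
python3 - <<'E'
from h import *
o=st()
print(go(o['tool_pos'],o['tool_rot'],[.545,-.177,.345],[np.pi,0,0]))
E
```

```text
0.1 [ 0.1485 -0.5032  0.2261] [-3.14  -0.     0.287] F [ 0.   0.2 -0.3] 0.0918 0.0
([0.4726, -0.2009, -0.1185], [-0.0014, 0.0, 0.2868])
```

{"op": "arm_command", "data": {"moves": [[[0.04,-0.01,-0.02],[0,0,0],0.0918],[[0.08,-0.03,-0.045],[0,0,0],0.0918],[[0.12,-0.05,-0.07],[0,0,0],0.0918],[[0.16,-0.07,-0.095],[0,0,0],0.0918],[[0.2,-0.085,-0.119],[0,0,0],0.0918]], "squeeze": 20}}

```text
time: 0.6
tool_pos: [0.3152, -0.3652, 0.3452]
tool_rot: [-3.141, 0.0, 0.286]
contact_force: [0.4, -0.2, -0.5]
opening: 0.0918
grip_force: 0.0
```

{"op": "arm_command", "data": {"moves": [[[0.045,-0.02,0],[0,0,0.06],0.0918],[[0.09,-0.038,0],[0,0,0.12],0.0918],[[0.135,-0.057,0],[0,0,0.18],0.0918],[[0.18,-0.077,0],[0,0,0.24],0.0918],[[0.22,-0.095,0],[0,0,0.287],0.0918]]}}

```text
time: 1.1
tool_pos: [0.5, -0.2116, 0.344]
tool_rot: [-3.141, 0.0, -0.002]
contact_force: [0.2, -1.0, 0.4]
opening: 0.0914
grip_force: 0.0
```

{"op": "arm_command", "data": {"moves": [[[0.025,-0.01,0],[0,0,0],0.0918],[[0.037,-0.01,0],[0,0,0],0.0918],[[0.037,-0.01,0],[0,0,0],0.0918],[[0.037,-0.01,0],[0,0,0],0.0918],[[0.037,-0.01,0],[0,0,0],0.0918]]}}

```text
time: 1.6
tool_pos: [0.5348, -0.2039, 0.3444]
tool_rot: [3.142, 0.0, -0.001]
contact_force: [-1.2, 1.1, 0.5]
opening: 0.0923
grip_force: 0.0
```

Run:
```python
from h import *
st(); m=robot.camera_model('wrist'); im=snap('wrist','w1.png')
print(proj('wrist',[.545,-.177,.3],m), -np.array(m['R']).T@np.array(m['t']))
g=im.max(2); mask=(g<50).astype(np.uint8)
n,l,s,c=cv2.connectedComponentsWithStats(mask)
for i in range(1,n):
    if s[i,4]>600: print(s[i],c[i],ray('wrist',*c[i],.3,m)[:2])
```

```text
1.6 [ 0.5348 -0.2039  0.3444] [ 3.142e+00  0.000e+00 -1.000e-03] F [-1.2  1.1  0.5] 0.0923 0.0
[281.64098291 215.45721165] [ 0.61854131 -0.20270454  0.50233372]
[  19   70   52  140 3682] [ 45.77457903 136.15670831] [ 0.5946589  -0.04032256]
[ 254  186   76   76 4483] [291.45349097 223.37787196] [ 0.53962852 -0.18304846]
[    0   248   640   152 45732] [301.78157526 344.65470568] [ 0.44572506 -0.18779582]
```

View pics/w1.png

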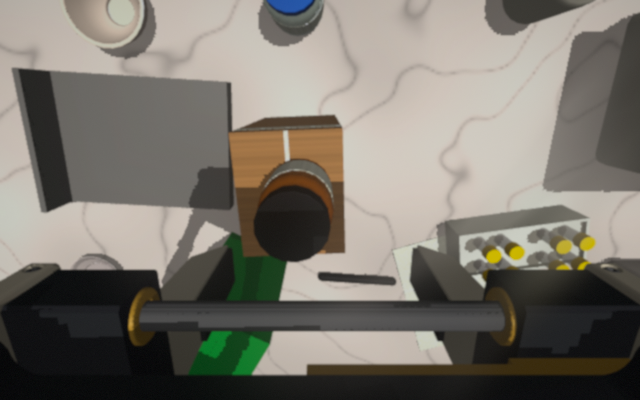

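The wrist view shows the lid centred at (291,223), the carton top corners near (230,130), (343,126), (344,252) and (244,257), and the holder's open edge at column 232.

{"op": "arm_command", "data": {"moves": [[[0.006,-0.022,0.0],[0,0,0],0.0918],[[0.006,-0.022,0.02],[0,0,0],0.0918],[[0.006,-0.022,0.05],[0,0,0],0.0918],[[0.006,-0.022,0.08],[0,0,0],0.0918],[[0.006,-0.022,0.1],[0,0,0],0.0918]]}}

```text
time: 2.15
tool_pos: [0.5403, -0.1816, 0.2427]
tool_rot: [-3.141, 0.002, -0.001]
contact_force: [0.2, -0.1, 0.5]
opening: 0.0917
grip_force: 0.0
```

{"op": "arm_command", "data": {"moves": [[[0,0,0],[0,0,0],0.06],[[0,0,0],[0,0,0],0.04],[[0,0,0],[0,0,0],0.04],[[0,0,0],[0,0,0],0.04],[[0,0,0],[0,0,0],0.04]], "squeeze": 15}}

```text
time: 2.65
tool_pos: [0.542, -0.182, 0.2455]
tool_rot: [3.14, -0.002, -0.0]
contact_force: [-0.3, -3.0, 1.1]
opening: 0.0563
grip_force: 1.1
```

Run:
```python
from h import *
st()
```

```text
2.65 [ 0.542  -0.182   0.2455] [ 3.14e+00 -2.00e-03 -0.00e+00] F [-0.3 -3.   1.1] 0.0563 1.1
```

{"op": "arm_command", "data": {"moves": [[[0,0,0],[0,0,0],0.04],[[0,0,0],[0,0,0],0.04],[[0,0,0],[0,0,0],0.04],[[0,0,-0.005],[0,0,0],0.04],[[0,0,-0.015],[0,0,0],0.04]]}}

```text
time: 3.15
tool_pos: [0.5409, -0.1808, 0.2585]
tool_rot: [-3.139, 0.003, -0.0]
contact_force: [0.1, -0.4, -1.8]
opening: 0.0554
grip_force: 15.0
```

{"op": "arm_command", "data": {"moves": [[[0,0,-0.02],[0,0,0],0.04],[[0,0,-0.04],[0,0,0],0.04],[[0,0,-0.06],[0,0,0],0.04],[[0,0,-0.07],[0,0,0],0.04],[[0,0,-0.07],[0,0,0],0.04]]}}

```text
time: 3.65
tool_pos: [0.542, -0.1815, 0.3308]
tool_rot: [3.141, -0.002, 0.0]
contact_force: [-0.6, -0.4, -2.8]
opening: 0.0555
grip_force: 15.0
```

Run:
```python
from h import *
o=st()
print(go(o['tool_pos'],o['tool_rot'],[.461,.396,.33],[np.pi,0,0]))
```

```text
3.65 [ 0.542  -0.1815  0.3308] [ 3.141e+00 -2.000e-03  0.000e+00] F [-0.6 -0.4 -2.8] 0.0555 15.0
([-0.081, -0.5775, 0.0], [0.001, -0.0023, 0.0])
```

{"op": "arm_command", "data": {"moves": [[[-0.003,-0.02,0],[0,0,0],0.04],[[-0.008,-0.055,0],[0,0,0],0.04],[[-0.013,-0.095,0],[0,0,0],0.04],[[-0.019,-0.135,0],[0,0,0],0.04],[[-0.025,-0.175,0],[0,0,0],0.04]]}}

```text
time: 4.15
tool_pos: [0.5153, -0.0042, 0.3281]
tool_rot: [-3.141, 0.002, -0.0]
contact_force: [0.7, 0.8, -1.6]
opening: 0.0553
grip_force: 15.0
```

{"op": "arm_command", "data": {"moves": [[[-0.006,-0.04,0],[0,0,0],0.04],[[-0.012,-0.08,0],[0,0,0],0.04],[[-0.018,-0.12,0],[0,0,0],0.04],[[-0.024,-0.16,0],[0,0,0],0.04],[[-0.03,-0.2,0],[0,0,0],0.04]]}}

```text
time: 4.65
tool_pos: [0.485, 0.1956, 0.3282]
tool_rot: [3.141, 0.002, 0.0]
contact_force: [1.3, -0.0, -1.4]
opening: 0.0551
grip_force: 15.0
```

{"op": "arm_command", "data": {"moves": [[[-0.006,-0.04,0],[0,0,0],0.04],[[-0.012,-0.08,0],[0,0,0],0.04],[[-0.018,-0.12,0],[0,0,0],0.04],[[-0.024,-0.16,0],[0,0,0],0.04],[[-0.026,-0.18,0],[0,0,0],0.04]]}}

```text
time: 5.15
tool_pos: [0.4582, 0.3768, 0.3277]
tool_rot: [3.141, 0.003, 0.003]
contact_force: [0.4, -0.2, -2.1]
opening: 0.0552
grip_force: 15.0
```

{"op": "arm_command", "data": {"moves": [[[0,-0.015,0.03],[0,0,0],0.04],[[0,-0.022,0.07],[0,0,0],0.04],[[0,-0.022,0.11],[0,0,0],0.04],[[0,-0.022,0.15],[0,0,0],0.04],[[0,-0.022,0.18],[0,0,0],0.04]]}}

```text
time: 5.65
tool_pos: [0.458, 0.395, 0.1454]
tool_rot: [3.139, 0.005, 0.0]
contact_force: [0.2, 0.7, -2.1]
opening: 0.0553
grip_force: 15.0
```

Run:
```python
from h import *
o=st()
snap('side','d1.png')
```

```text
5.65 [0.458  0.395  0.1454] [3.139 0.005 0.   ] F [ 0.2  0.7 -2.1] 0.0553 15.0
```

View pics/d1.png

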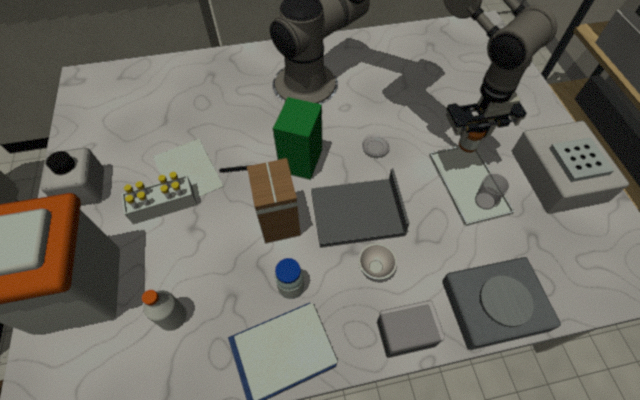

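The jar hangs upright over the tray's free half at (468,150), clear of the beaker at (490,190). Now I lower it.

{"op": "arm_command", "data": {"moves": [[[0.003,0,0.03],[0,0,0],0.04],[[0.003,0,0.06],[0,0,0],0.04],[[0.003,0,0.078],[0,0,0],0.04],[[0.003,0,0.086],[0,0,0],0.04],[[0.003,0,0.09],[0,0,0],0.04]]}}

```text
time: 6.2
tool_pos: [0.4631, 0.3956, 0.059]
tool_rot: [3.141, 0.001, 0.0]
contact_force: [-0.0, -0.0, -2.5]
opening: 0.0552
grip_force: 15.0
```

{"op": "arm_command", "data": {"moves": [[[0,0,0.0015],[0,0,0],0.04],[[0,0,0.003],[0,0,0],0.04],[[0,0,0.004],[0,0,0],0.04],[[0,0,0.005],[0,0,0],0.04],[[0,0,0.005],[0,0,0],0.04]]}}

```text
time: 6.7
tool_pos: [0.4638, 0.3955, 0.0546]
tool_rot: [-3.141, -0.0, -0.0]
contact_force: [0.3, -0.0, -2.2]
opening: 0.055
grip_force: 15.0
```

{"op": "arm_command", "data": {"moves": [[[0,0,0.001],[0,0,0],0.04],[[0,0,0.002],[0,0,0],0.04],[[0,0,0.003],[0,0,0],0.04],[[0,0,0.003],[0,0,0],0.04],[[0,0,0.003],[0,0,0],0.04]]}}

```text
time: 7.2
tool_pos: [0.4637, 0.3954, 0.0513]
tool_rot: [3.141, 0.0, -0.0]
contact_force: [0.0, 0.3, -2.0]
opening: 0.0553
grip_force: 15.0
```

{"op": "arm_command", "data": {"moves": [[[0,0,0.001],[0,0,0],0.04],[[0,0,0.002],[0,0,0],0.04],[[0,0,0.002],[0,0,0],0.04],[[0,0,0.002],[0,0,0],0.04],[[0,0,0.002],[0,0,0],0.04]]}}

```text
time: 7.7
tool_pos: [0.4637, 0.3955, 0.0493]
tool_rot: [3.141, 0.0, -0.0]
contact_force: [0.4, -0.0, -1.3]
opening: 0.055
grip_force: 15.0
```

{"op": "arm_command", "data": {"moves": [[[0,0,0.001],[0,0,0],0.04],[[0,0,0.001],[0,0,0],0.04],[[0,0,0.002],[0,0,0],0.04],[[0,0,0.002],[0,0,0],0.04],[[0,0,0.002],[0,0,0],0.04]]}}

```text
time: 8.2
tool_pos: [0.4639, 0.3954, 0.049]
tool_rot: [-3.141, -0.001, -0.0]
contact_force: [-3.9, -3.6, 10.2]
opening: 0.0553
grip_force: 15.0
```

{"op": "arm_command", "data": {"moves": [[[0,0,-0.0015],[0,0,0],0.04],[[0,0,-0.0015],[0,0,0],0.06],[[0,0,-0.0015],[0,0,0],0.07],[[0,0,-0.0015],[0,0,0],0.08],[[0,0,-0.0015],[0,0,0],0.09]]}}

```text
time: 8.7
tool_pos: [0.4637, 0.3955, 0.0486]
tool_rot: [3.141, 0.0, -0.0]
contact_force: [0.1, -0.3, 0.3]
opening: 0.079
grip_force: 0.0
```

{"op": "arm_command", "data": {"moves": [[[0,0,0],[0,0,0],0.09],[[0,0,0],[0,0,0],0.09],[[0,0,-0.02],[0,0,0],0.09],[[0,0,-0.05],[0,0,0],0.09],[[0,0,-0.09],[0,0,0],0.09]]}}

```text
time: 9.2
tool_pos: [0.4628, 0.3948, 0.1382]
tool_rot: [3.139, 0.003, -0.0]
contact_force: [0.0, -0.4, -0.2]
opening: 0.0901
grip_force: 0.0
```

{"op": "arm_command", "data": {"moves": [[[0,0,-0.05],[0,0,0],0.07],[[0,0,-0.1],[0,0,0],0.06],[[0,0,-0.15],[0,0,0],0.06],[[0,0.03,-0.19],[0,0,0],0.06],[[0,0.075,-0.21],[0,0,0],0.06]]}}

```text
time: 9.7
tool_pos: [0.4641, 0.3215, 0.3526]
tool_rot: [-3.139, -0.005, 0.003]
contact_force: [1.0, -0.4, -0.2]
opening: 0.0605
grip_force: 0.0
```

Run:
```python
from h import *
o=st()
im=snap('side','d2.png')
hsv=cv2.cvtColor(im,cv2.COLOR_RGB2HSV)
# carton top, current
m=((hsv[...,0]>5)&(hsv[...,0]<20)&(hsv[...,1]>90)).astype(np.uint8)
m[:, :240]=0; 
n,l,s,c=cv2.connectedComponentsWithStats(m)
for i in range(1,n):
    if s[i,4]>80: print(s[i],c[i].round(1))
mw=None
# holder/carton from the first wrist picture (tool at .5348,-.2039,.3444, camera c0)
cw=np.array([0.61854131,-0.20270454,0.50233372])
m=robot.camera_model('wrist'); print(-np.array(m['R']).T@m['t']-o['tool_pos'])
mm=dict(m); R=np.array(m['R']); mm['t']=-R@cw
for z,pts in((.025,[(232,83),(232,207)]),(.075,[(15,69),(43,211)]),(.2,[(230,130),(343,126),(344,252),(244,257)])):
    print(z,[ray('wrist',u,v,z,mm)[:2].round(4).tolist() for u,v in pts])
```

```text
9.7 [0.4641 0.3215 0.3526] [-3.139e+00 -5.000e-03  3.000e-03] F [ 1.  -0.4 -0.2] 0.0605 0.0
[574  25  23  17  91] [584.6  34.9]
[614  72  17  25  92] [621.9  82.9]
[553  80  34  41 296] [571.2  97.9]
[456 147  19  16 159] [463.6 156.5]
[269 159  28  47 826] [282.  181.7]
[245 163  31  47 839] [260.3 185.9]
[626 178  14  19  86] [633.6 187.9]
[259 207  41  35 977] [279.7 223.9]
[ 0.0832126  -0.00532592  0.16163288]
0.025 [[0.636, -0.0834], [0.4636, -0.0693]]
0.075 [[0.6501, 0.157], [0.4747, 0.1678]]
0.2 [[0.591, -0.1222], [0.5942, -0.2207], [0.4742, -0.2237], [0.4689, -0.1258]]
```

{"op": "arm_command", "data": {"moves": [[[0.005,0.045,0],[0,0,-0.14],0.06],[[0.01,0.09,0],[0,0,-0.28],0.06],[[0.015,0.135,0],[0,0,-0.42],0.06],[[0.02,0.18,0],[0,0,-0.56],0.06],[[0.02,0.22,0],[0,0,-0.7],0.06]]}}

```text
time: 10.25
tool_pos: [0.4838, 0.102, 0.3488]
tool_rot: [3.141, 0.0, 0.691]
contact_force: [0.7, -0.0, 0.3]
opening: 0.0596
grip_force: 0.0
```

Run:
```python
from h import *
o=st()
print(go(o['tool_pos'],o['tool_rot'],[.51,-.12,.353],[np.pi,0,1.506]))
A=Ro.from_euler('xyz',[np.pi,0,1.506])
for a in(.5,.7,.8):
  B=A*Ro.from_rotvec([0,a,0]); print(a,B.as_euler('xyz'),go([0,0,0],[np.pi,0,1.506],[0,0,0],B.as_euler('xyz')))
```

```text
10.25 [0.4838 0.102  0.3488] [3.141 0.    0.691] F [ 0.7 -0.   0.3] 0.0596 0.0
([-0.1212, 0.1878, -0.0041], [0.0003, 0.0002, -0.8152])
0.5 [ 3.14159265 -0.5         1.506     ] ([0.0, 0.0, 0.0], [0.0, 0.5, -0.0])
0.7 [ 3.14159265 -0.7         1.506     ] ([0.0, 0.0, 0.0], [0.0, 0.7, -0.0])
0.8 [ 3.14159265 -0.8         1.506     ] ([0.0, 0.0, 0.0], [0.0, 0.8, -0.0])
```

{"op": "arm_command", "data": {"moves": [[[-0.024,0.038,0],[0,0,-0.145],0.06],[[-0.048,0.076,0],[0,0,-0.29],0.06],[[-0.072,0.114,0],[0,0,-0.435],0.06],[[-0.096,0.152,0],[0,0,-0.58],0.06],[[-0.121,0.188,0],[0,0,-0.72],0.06]]}}

```text
time: 10.75
tool_pos: [0.5089, -0.116, 0.3489]
tool_rot: [3.141, 0.0, 1.367]
contact_force: [0.7, -0.8, 0.4]
opening: 0.0602
grip_force: 0.0
```

{"op": "arm_command", "data": {"moves": [[[-0.04,0,0],[0,0,-0.05],0.06],[[-0.08,0,0],[0,0,-0.095],0.06],[[-0.12,0,0],[0,0,-0.095],0.06],[[-0.16,0,0],[0,0,-0.095],0.06],[[-0.19,0,0],[0,0,-0.095],0.06]]}}

```text
time: 11.25
tool_pos: [0.4685, -0.3023, 0.3487]
tool_rot: [-3.141, 0.0, 1.454]
contact_force: [0.9, 0.4, 0.1]
opening: 0.0599
grip_force: 0.0
```

Run:
```python
from h import *
o=st(); print(np.round(o['qpos'],2))
print(go(o['tool_pos'],o['tool_rot'],[.52,-.285,.25],[np.pi,-.7,1.506]))
```

```text
11.25 [ 0.4685 -0.3023  0.3487] [-3.141  0.     1.454] F [0.9 0.4 0.1] 0.0599 0.0
[-0.71  0.35  1.19 -0.    1.61 -0.59]
([0.0232, 0.0492, 0.0986], [0.0177, 0.7001, -0.0496])
```

{"op": "arm_command", "data": {"moves": [[[0,0.02,0],[0.004,0.14,-0.01],0.06],[[0.01,0.04,0],[0.008,0.28,-0.02],0.06],[[0.01,0.05,0.02],[0.011,0.42,-0.03],0.06],[[0.01,0.05,0.04],[0.014,0.56,-0.04],0.06],[[0.01,0.05,0.06],[0.018,0.7,-0.05],0.06]]}}

```text
time: 11.75
tool_pos: [0.5205, -0.2964, 0.2886]
tool_rot: [3.139, -0.705, 1.509]
contact_force: [-0.2, 0.8, -0.2]
opening: 0.0603
grip_force: 0.0
```

{"op": "arm_command", "data": {"moves": [[[0,0,0],[0,0,0],0.06],[[0,0,0],[0,0,0],0.06],[[0,0,0],[0,0,0],0.06],[[0,0,0],[0,0,0],0.06],[[0,0,0],[0,0,0],0.06]]}}

```text
time: 12.25
tool_pos: [0.5207, -0.2951, 0.2913]
tool_rot: [3.137, -0.696, 1.512]
contact_force: [-0.6, -0.3, -0.2]
opening: 0.0606
grip_force: 0.0
```

Run:
```python
from h import *
o=st(); print(np.round(o['qpos'],2))
print(go(o['tool_pos'],o['tool_rot'],[.522,-.285,.04],[np.pi,-.7,1.506]))
```

```text
12.25 [ 0.5207 -0.2951  0.2913] [ 3.137 -0.696  1.512] F [-0.6 -0.3 -0.2] 0.0606 0.0
[-0.88  0.71  0.92  0.5   2.   -0.73]
([-0.1533, -0.0002, 0.1994], [0.0003, 0.0041, 0.0047])
```

{"op": "arm_command", "data": {"moves": [[[-0.03,0,0.038],[0,0,0],0.06],[[-0.06,0,0.076],[0,0,0],0.06],[[-0.09,0,0.114],[0,0,0],0.06],[[-0.12,0,0.152],[0,0,0],0.06],[[-0.148,0,0.195],[0,0,0],0.06]]}}

```text
time: 12.75
tool_pos: [0.5216, -0.284, 0.0454]
tool_rot: [3.138, -0.697, 1.511]
contact_force: [0.9, -0.4, -0.4]
opening: 0.0602
grip_force: 0.0
```

Run:
```python
from h import *
o=st(); print(np.round(o['qpos'],2))
p=np.array(o['tool_pos']); hy=np.array([.065,.998,0])
print(go(p,o['tool_rot'],p+.1*hy,o['tool_rot']))
print('h coords', (p-[.5465,-.072,0])@np.array([[.998,-.065,0],[.065,.998,0]]).T)
```

```text
12.75 [ 0.5216 -0.284   0.0454] [ 3.138 -0.697  1.511] F [ 0.9 -0.4 -0.4] 0.0602 0.0
[-0.87  0.92  1.21  0.46  1.56 -0.95]
([0.0767, 0.0003, 0.0642], [0.0, 0.0, 0.0])
h coords [-0.01106682 -0.2132025 ]
```

{"op": "arm_command", "data": {"moves": [[[0.008,0,0.0065],[0,0,0],0.06],[[0.016,0,0.0135],[0,0,0],0.06],[[0.024,0,0.02],[0,0,0],0.06],[[0.031,0,0.026],[0,0,0],0.06],[[0.037,0,0.031],[0,0,0],0.06]]}}

```text
time: 13.25
tool_pos: [0.525, -0.2352, 0.0482]
tool_rot: [3.137, -0.697, 1.511]
contact_force: [-0.3, -1.5, 0.7]
opening: 0.0599
grip_force: 1.2
```

{"op": "arm_command", "data": {"moves": [[[0.003,0,0.0025],[0,0,0],0.06],[[0.006,0,0.005],[0,0,0],0.06],[[0.009,0,0.0075],[0,0,0],0.06],[[0.012,0,0.01],[0,0,0],0.06],[[0.0155,0,0.013],[0,0,0],0.06]]}}

```text
time: 13.75
tool_pos: [0.5254, -0.2154, 0.0459]
tool_rot: [3.141, -0.7, 1.508]
contact_force: [-1.0, -4.9, 3.2]
opening: 0.0599
grip_force: 2.3
```

{"op": "arm_command", "data": {"moves": [[[0.003,0,0.0025],[0,0,0],0.06],[[0.006,0,0.005],[0,0,0],0.06],[[0.009,0,0.0075],[0,0,0],0.06],[[0.012,0,0.01],[0,0,0],0.06],[[0.0155,0,0.013],[0,0,0],0.06]]}}

```text
time: 14.25
tool_pos: [0.5267, -0.1948, 0.0459]
tool_rot: [3.141, -0.7, 1.508]
contact_force: [-0.4, -4.6, 1.6]
opening: 0.0599
grip_force: 2.1
```

```bash
cat >> h.py <<'E'
def hc(p): return ((np.array(p)-[.5465,-.072,0])@np.array([[.998,-.065,0],[.065,.998,0]]).T).round(4)
E
python3 - <<'E'
from h import *
o=st(); print(hc(o['tool_pos']))
E
```

```text
14.25 [ 0.5267 -0.1948  0.0459] [ 3.141 -0.7    1.508] F [-0.4 -4.6  1.6] 0.0599 2.1
[-0.0117 -0.1238]
```

{"op": "arm_command", "data": {"moves": [[[0.0025,0,0.002],[0,0,0],0.06],[[0.005,0,0.004],[0,0,0],0.06],[[0.0075,0,0.0062],[0,0,0],0.06],[[0.01,0,0.0083],[0,0,0],0.06],[[0.01,0,0.0083],[0,0,0],0.06]]}}

```text
time: 14.75
tool_pos: [0.5274, -0.1814, 0.046]
tool_rot: [-3.141, -0.701, 1.508]
contact_force: [0.2, -0.9, 0.7]
opening: 0.06
grip_force: 0.9
```

Run:
```python
from h import *
o=st(); print(hc(o['tool_pos']))
a=snap('scene','s3.png')[95:300,250:400]; b=snap('side','d3.png')[130:290,230:420]
A=cv2.resize(a,(435,595),interpolation=cv2.INTER_CUBIC)[:,:,::-1]
B=cv2.resize(b,None,fx=1.9,fy=1.9,interpolation=cv2.INTER_CUBIC)[:,:,::-1]
C=np.zeros((595,435+361,3),np.uint8); C[:,:435]=A; C[:B.shape[0],435:435+B.shape[1]]=B
cv2.imwrite('pics/c3.png',C)
```

```text
14.75 [ 0.5274 -0.1814  0.046 ] [-3.141 -0.701  1.508] F [ 0.2 -0.9  0.7] 0.06 0.9
[-0.0119 -0.1104]
```

View pics/c3.png

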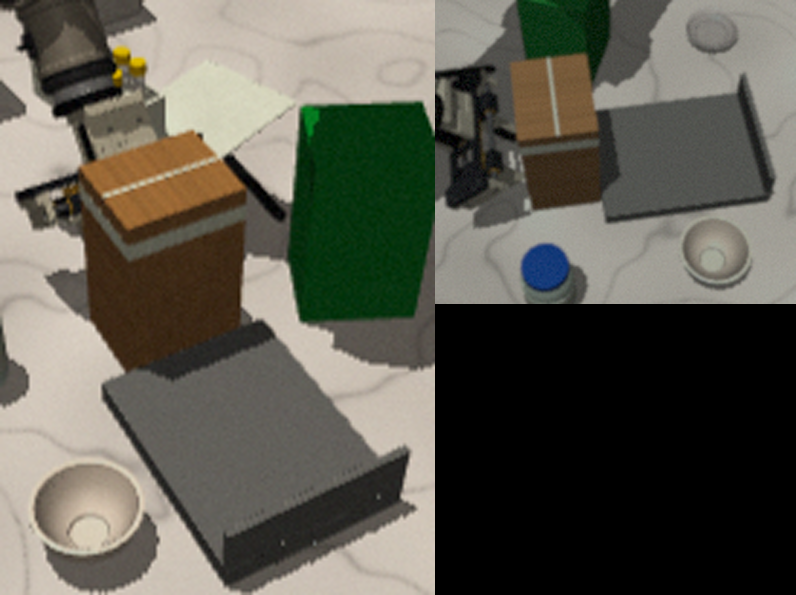

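The carton stands square, its foot corner at (128,367) in the left crop, right at the holder edge. I'll press on until the force rises.

{"op": "arm_command", "data": {"moves": [[[0.001,0,0.0008],[0,0,0],0.06],[[0.002,0,0.0016],[0,0,0],0.06],[[0.003,0,0.0025],[0,0,0],0.06],[[0.004,0,0.0033],[0,0,0],0.06],[[0.004,0,0.0033],[0,0,0],0.06]]}}

```text
time: 15.35
tool_pos: [0.5281, -0.1786, 0.0461]
tool_rot: [3.139, -0.697, 1.509]
contact_force: [-0.2, -9.1, 0.7]
opening: 0.0602
grip_force: 4.4
```

{"op": "arm_command", "data": {"moves": [[[0.001,0,0.0008],[0,0,0],0.06],[[0.002,0,0.0016],[0,0,0],0.06],[[0.003,0,0.0025],[0,0,0],0.06],[[0.003,0,0.0025],[0,0,0],0.06],[[0.003,0,0.0025],[0,0,0],0.06]]}}

```text
time: 15.85
tool_pos: [0.5282, -0.178, 0.0462]
tool_rot: [3.137, -0.691, 1.509]
contact_force: [-4.4, -19.9, 4.8]
opening: 0.0603
grip_force: 10.4
```

{"op": "arm_command", "data": {"moves": [[[-0.007,0,-0.006],[0,0,0],0.06],[[-0.015,0,-0.012],[0,0,0],0.06],[[-0.023,0,-0.019],[0,0,0],0.06],[[-0.031,0,-0.026],[0,0,0],0.06],[[-0.031,0,-0.026],[0,0,0],0.06]]}}

```text
time: 16.35
tool_pos: [0.5255, -0.2148, 0.0458]
tool_rot: [3.141, -0.7, 1.507]
contact_force: [0.2, 0.5, -0.9]
opening: 0.0601
grip_force: 0.0
```

{"op": "arm_command", "data": {"moves": [[[0.018,0,-0.021],[0,0,0],0.06],[[0.036,0,-0.043],[0,0,0],0.06],[[0.054,0,-0.064],[0,0,0],0.06],[[0.072,0,-0.086],[0,0,0],0.06],[[0.085,0,-0.102],[0,0,0],0.06]]}}

```text
time: 16.85
tool_pos: [0.5256, -0.2138, 0.1806]
tool_rot: [3.14, -0.7, 1.51]
contact_force: [0.7, -0.3, -0.2]
opening: 0.0602
grip_force: 0.0
```

Run:
```python
from h import *
o=st(); print(hc(o['tool_pos']))
m=robot.camera_model('side');im=snap('side','d4.png')
hsv=cv2.cvtColor(im,cv2.COLOR_RGB2HSV)
k=((hsv[...,0]>5)&(hsv[...,0]<20)&(hsv[...,1]>90)&(im[...,0]>100)).astype(np.uint8)
k[:,:250]=0;k[:,350:]=0;k[:140]=0;k[230:]=0
k=cv2.morphologyEx(k,cv2.MORPH_CLOSE,np.ones((7,7)))
n,l,s,c=cv2.connectedComponentsWithStats(k);i=1+s[1:,4].argmax()
cn,_=cv2.findContours((l==i).astype(np.uint8),0,2)
q=cv2.approxPolyDP(cn[0],6,True)[:,0]
print(s[i],q.tolist(),[hc([*ray('side',*p,.2)[:2],0])[:2].tolist() for p in q])
```

```text
16.85 [ 0.5256 -0.2138  0.1806] [ 3.14 -0.7   1.51] F [ 0.7 -0.3 -0.2] 0.0602 0.0
[-0.0116 -0.1429]
[ 271  159   45   45 1663] [[309, 159], [271, 163], [275, 203], [315, 198]] [[-0.0642, -0.0032], [-0.0652, -0.0978], [0.0512, -0.0972], [0.0509, -0.0034]]
```

{"op": "arm_command", "data": {"moves": [[[0.006,0,0.005],[0,0,0],0.06],[[0.012,0,0.01],[0,0,0],0.06],[[0.018,0,0.015],[0,0,0],0.06],[[0.023,0,0.019],[0,0,0],0.06],[[0.027,0,0.0225],[0,0,0],0.06]]}}

```text
time: 17.4
tool_pos: [0.5275, -0.1781, 0.1785]
tool_rot: [-3.141, -0.701, 1.508]
contact_force: [-0.9, -3.7, 2.7]
opening: 0.0602
grip_force: 1.8
```

{"op": "arm_command", "data": {"moves": [[[0.0045,0,0.0023],[0,0,0],0.06],[[0.009,0,0.0045],[0,0,0],0.06],[[0.0135,0,0.0068],[0,0,0],0.06],[[0.018,0,0.009],[0,0,0],0.06],[[0.0225,0,0.0113],[0,0,0],0.06]]}}

```text
time: 17.9
tool_pos: [0.5293, -0.1543, 0.1851]
tool_rot: [3.141, -0.7, 1.508]
contact_force: [0.1, -2.9, 2.4]
opening: 0.0601
grip_force: 1.5
```

{"op": "arm_command", "data": {"moves": [[[0.0045,0,0.0023],[0,0,0],0.06],[[0.009,0,0.0045],[0,0,0],0.06],[[0.0135,0,0.0068],[0,0,0],0.06],[[0.018,0,0.009],[0,0,0],0.06],[[0.0225,0,0.0113],[0,0,0],0.06]]}}

```text
time: 18.4
tool_pos: [0.5307, -0.1296, 0.1908]
tool_rot: [3.141, -0.7, 1.508]
contact_force: [0.3, -2.1, 2.6]
opening: 0.0599
grip_force: 1.1
```

Run:
```python
from h import *
o=st(); print(hc(o['tool_pos']))
a=snap('scene','s5.png')[95:300,250:400]; b=snap('side','d5.png')[130:290,230:420]
A=cv2.resize(a,(435,595),interpolation=cv2.INTER_CUBIC)[:,:,::-1]
B=cv2.resize(b,None,fx=1.9,fy=1.9,interpolation=cv2.INTER_CUBIC)[:,:,::-1]
C=np.zeros((595,435+361,3),np.uint8); C[:,:435]=A; C[:B.shape[0],435:435+B.shape[1]]=B
cv2.imwrite('pics/c5.png',C)
```

```text
18.4 [ 0.5307 -0.1296  0.1908] [ 3.141 -0.7    1.508] F [ 0.3 -2.1  2.6] 0.0599 1.1
[-0.012  -0.0585]
```

View pics/c5.png

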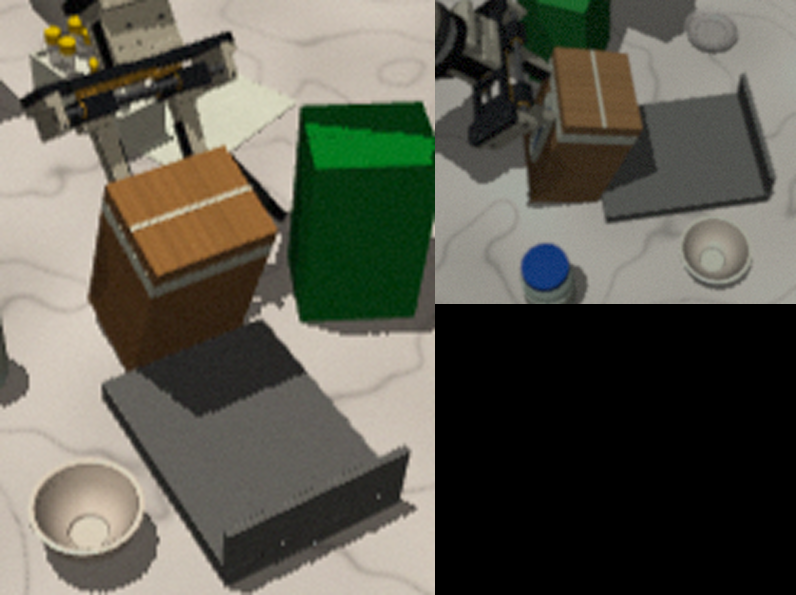

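The carton leans cleanly over the edge, its foot corner still at (128,368) and its top tilted towards the wall. I keep tipping.

{"op": "arm_command", "data": {"moves": [[[0.0045,0,0.0023],[0,0,0],0.06],[[0.009,0,0.0045],[0,0,0],0.06],[[0.0135,0,0.0068],[0,0,0],0.06],[[0.018,0,0.009],[0,0,0],0.06],[[0.0225,0,0.0113],[0,0,0],0.06]]}}

```text
time: 19.0
tool_pos: [0.5322, -0.1052, 0.1965]
tool_rot: [-3.141, -0.7, 1.508]
contact_force: [-0.0, 0.3, -1.1]
opening: 0.0597
grip_force: 0.2
```

{"op": "arm_command", "data": {"moves": [[[0.003,0,0.002],[0,0,0],0.06],[[0.006,0,0.004],[0,0,0],0.06],[[0.009,0,0.006],[0,0,0],0.06],[[0.012,0,0.008],[0,0,0],0.06],[[0.015,0,0.01],[0,0,0],0.06]]}}

```text
time: 19.5
tool_pos: [0.5334, -0.0875, 0.1986]
tool_rot: [3.141, -0.7, 1.508]
contact_force: [0.0, 0.1, -0.7]
opening: 0.0599
grip_force: 0.1
```

{"op": "arm_command", "data": {"moves": [[[0.003,0,0.002],[0,0,0],0.06],[[0.006,0,0.004],[0,0,0],0.06],[[0.009,0,0.006],[0,0,0],0.06],[[0.012,0,0.008],[0,0,0],0.06],[[0.015,0,0.01],[0,0,0],0.06]]}}

```text
time: 20.0
tool_pos: [0.5345, -0.0696, 0.2006]
tool_rot: [3.141, -0.7, 1.508]
contact_force: [0.2, -0.7, -0.4]
opening: 0.06
grip_force: 0.0
```

{"op": "arm_command", "data": {"moves": [[[-0.025,0,-0.025],[0,0,0],0.06],[[-0.05,0,-0.05],[0,0,0],0.06],[[-0.075,0,-0.07],[0,0,0],0.06],[[-0.1,0,-0.09],[0,0,0],0.06],[[-0.13,0,-0.11],[0,0,0],0.06]]}}

```text
time: 20.5
tool_pos: [0.5238, -0.2408, 0.2014]
tool_rot: [3.14, -0.7, 1.509]
contact_force: [0.7, -1.1, -0.1]
opening: 0.0599
grip_force: 0.0
```

Run:
```python
from h import *
o=st(); print(hc(o['tool_pos']))
a=snap('scene','s6.png')[95:300,250:400]; b=snap('side','d6.png')[140:290,230:420]
A=cv2.resize(a,None,fx=2,fy=2,interpolation=cv2.INTER_CUBIC)[:,:,::-1]
B=cv2.resize(b,None,fx=2.6,fy=2.6,interpolation=cv2.INTER_CUBIC)[:,:,::-1]
C=np.zeros((410,300+494,3),np.uint8); C[:,:300]=A; C[:B.shape[0],300:300+B.shape[1]]=B
cv2.imwrite('pics/c6.png',C)
```

```text
20.5 [ 0.5238 -0.2408  0.2014] [ 3.14  -0.7    1.509] F [ 0.7 -1.1 -0.1] 0.0599 0.0
[-0.0116 -0.17  ]
```

View pics/c6.png

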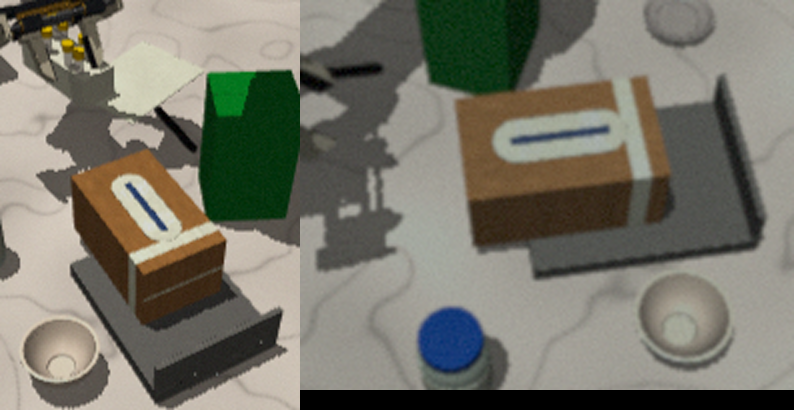

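The carton lies on the holder, opening up, overhanging the open edge. Its top-face corners in the right-hand crop are about (456,99), (647,76), (668,180) and (470,200).

Run:
```python
from h import *
for u,v in((456,99),(647,76),(668,180),(470,200)): print(hc([*ray('side',230+(u-300)/2.6,140+v/2.6,.125)[:2],0])[:2])
o=st(); print(go(o['tool_pos'],o['tool_rot'],np.array(o['tool_pos'])+[0.002,0,-.136],[np.pi,-.7,1.508]))
```

```text
[-0.0654 -0.0559]
[-0.0661  0.1419]
[0.0584 0.1381]
[ 0.053  -0.0543]
20.6 [ 0.5233 -0.2438  0.1996] [-3.141 -0.699  1.503] F [ 0.   1.  -1.7] 0.0599 0.0
([-0.0874, 0.002, 0.1042], [0.0025, 0.001, -0.0035])
```

{"op": "arm_command", "data": {"moves": [[[-0.02,0.002,0.024],[0,0,0],0.06],[[-0.04,0.004,0.048],[0,0,0],0.06],[[-0.06,0.005,0.072],[0,0,0],0.06],[[-0.08,0.005,0.096],[0,0,0],0.06],[[-0.087,0.005,0.104],[0,0,0],0.06]]}}

```text
time: 21.1
tool_pos: [0.5278, -0.2379, 0.0627]
tool_rot: [-3.137, -0.703, 1.505]
contact_force: [-0.1, -0.8, 0.3]
opening: 0.0601
grip_force: 0.0
```

{"op": "arm_command", "data": {"moves": [[[0.015,0,0.0125],[0,0,0],0.06],[[0.03,0,0.025],[0,0,0],0.06],[[0.045,0,0.0375],[0,0,0],0.06],[[0.06,0,0.05],[0,0,0],0.06],[[0.073,0,0.061],[0,0,0],0.06]]}}

```text
time: 21.6
tool_pos: [0.5353, -0.1436, 0.0668]
tool_rot: [3.14, -0.7, 1.51]
contact_force: [0.5, -0.6, -0.0]
opening: 0.0599
grip_force: 0.0
```

Run:
```python
from h import *
o=st(); print(hc(o['tool_pos']))
```

```text
21.6 [ 0.5353 -0.1436  0.0668] [ 3.14 -0.7   1.51] F [ 0.5 -0.6 -0. ] 0.0599 0.0
[-0.0065 -0.0722]
```

Now about 95 mm of travel to home; I push slowly.

{"op": "arm_command", "data": {"moves": [[[0.0035,0,0.0029],[0,0,0],0.06],[[0.007,0,0.0058],[0,0,0],0.06],[[0.0105,0,0.0087],[0,0,0],0.06],[[0.014,0,0.0117],[0,0,0],0.06],[[0.0175,0,0.0146],[0,0,0],0.06]]}}

```text
time: 22.1
tool_pos: [0.5369, -0.1237, 0.0663]
tool_rot: [3.139, -0.698, 1.508]
contact_force: [-0.3, -4.6, 4.7]
opening: 0.0602
grip_force: 2.6
```

{"op": "arm_command", "data": {"moves": [[[0.0035,0,0.0029],[0,0,0],0.06],[[0.007,0,0.0058],[0,0,0],0.06],[[0.0105,0,0.0087],[0,0,0],0.06],[[0.014,0,0.0117],[0,0,0],0.06],[[0.0175,0,0.0146],[0,0,0],0.06]]}}

```text
time: 22.6
tool_pos: [0.5383, -0.1006, 0.0663]
tool_rot: [3.139, -0.699, 1.508]
contact_force: [-0.4, -4.2, 4.1]
opening: 0.0599
grip_force: 2.5
```

{"op": "arm_command", "data": {"moves": [[[0.0035,0,0.0029],[0,0,0],0.06],[[0.007,0,0.0058],[0,0,0],0.06],[[0.0105,0,0.0087],[0,0,0],0.06],[[0.014,0,0.0117],[0,0,0],0.06],[[0.0175,0,0.0146],[0,0,0],0.06]]}}

```text
time: 23.1
tool_pos: [0.5396, -0.0772, 0.0663]
tool_rot: [3.14, -0.699, 1.508]
contact_force: [-0.7, -5.4, 2.9]
opening: 0.0599
grip_force: 2.5
```

Run:
```python
from h import *
o=st(); print(hc(o['tool_pos']))
```

```text
23.1 [ 0.5396 -0.0772  0.0663] [ 3.14  -0.699  1.508] F [-0.7 -5.4  2.9] 0.0599 2.5
[-0.0065 -0.0057]
```

{"op": "arm_command", "data": {"moves": [[[0.003,0,0.0025],[0,0,0],0.06],[[0.006,0,0.005],[0,0,0],0.06],[[0.009,0,0.0075],[0,0,0],0.06],[[0.012,0,0.01],[0,0,0],0.06],[[0.015,0,0.0125],[0,0,0],0.06]]}}

```text
time: 23.6
tool_pos: [0.5407, -0.0575, 0.0663]
tool_rot: [3.14, -0.699, 1.508]
contact_force: [-0.7, -4.5, 2.8]
opening: 0.0599
grip_force: 2.5
```

{"op": "arm_command", "data": {"moves": [[[0.001,0,0.0008],[0,0,0],0.06],[[0.002,0,0.0017],[0,0,0],0.06],[[0.003,0,0.0025],[0,0,0],0.06],[[0.004,0,0.0033],[0,0,0],0.06],[[0.004,0,0.0033],[0,0,0],0.06]]}}

```text
time: 24.1
tool_pos: [0.5408, -0.0521, 0.0663]
tool_rot: [3.141, -0.7, 1.508]
contact_force: [-0.2, -4.0, 3.9]
opening: 0.0599
grip_force: 2.2
```

{"op": "arm_command", "data": {"moves": [[[0.001,0,0.0008],[0,0,0],0.06],[[0.002,0,0.0017],[0,0,0],0.06],[[0.003,0,0.0025],[0,0,0],0.06],[[0.004,0,0.0033],[0,0,0],0.06],[[0.004,0,0.0033],[0,0,0],0.06]]}}

```text
time: 24.6
tool_pos: [0.5416, -0.0489, 0.0664]
tool_rot: [3.138, -0.696, 1.509]
contact_force: [-2.7, -12.9, 5.0]
opening: 0.0597
grip_force: 6.3
```

{"op": "arm_command", "data": {"moves": [[[0.001,0,0.0008],[0,0,0],0.06],[[0.002,0,0.0017],[0,0,0],0.06],[[0.003,0,0.0025],[0,0,0],0.06],[[0.003,0,0.0025],[0,0,0],0.06],[[0.003,0,0.0025],[0,0,0],0.06]]}}

```text
time: 25.1
tool_pos: [0.5418, -0.0484, 0.0664]
tool_rot: [3.136, -0.691, 1.51]
contact_force: [-7.4, -26.5, 10.5]
opening: 0.0599
grip_force: 13.8
```

{"op": "arm_command", "data": {"moves": [[[-0.007,0,-0.006],[0,0,0],0.06],[[-0.02,0,-0.017],[0,0,0],0.06],[[-0.045,0,-0.04],[0,0,0],0.06],[[-0.075,0,-0.065],[0,0,0],0.06],[[-0.105,0,-0.09],[0,0,0],0.06]]}}

```text
time: 25.6
tool_pos: [0.532, -0.1818, 0.0671]
tool_rot: [-3.14, -0.702, 1.508]
contact_force: [-0.5, -0.1, -0.4]
opening: 0.0601
grip_force: 0.0
```

{"op": "arm_command", "data": {"moves": [[[0.01,0,-0.04],[0,0,0],0.06],[[0.02,0,-0.08],[0,0,0],0.06],[[0.03,0,-0.11],[0,0,0],0.06],[[0.04,0,-0.13],[0,0,0],0.06],[[0.04,0,-0.13],[0,0,0],0.06]]}}

```text
time: 26.1
tool_pos: [0.5297, -0.2355, 0.195]
tool_rot: [3.137, -0.697, 1.511]
contact_force: [-0.1, 0.3, -0.6]
opening: 0.0602
grip_force: 0.0
```

Run:
```python
from h import *
o=st()
a=snap('scene','s7.png')[60:400,180:520]; b=snap('side','d7.png')[110:310,120:520]
B=cv2.resize(b,None,fx=1.1,fy=1.1,interpolation=cv2.INTER_CUBIC)[:,:,::-1]
C=np.zeros((340,340+440,3),np.uint8); C[:,:340]=a[:,:,::-1]; C[:220,340:]=B
cv2.imwrite('pics/c7.png',C)
```

```text
26.1 [ 0.5297 -0.2355  0.195 ] [ 3.137 -0.697  1.511] F [-0.1  0.3 -0.6] 0.0602 0.0
```

View pics/c7.png

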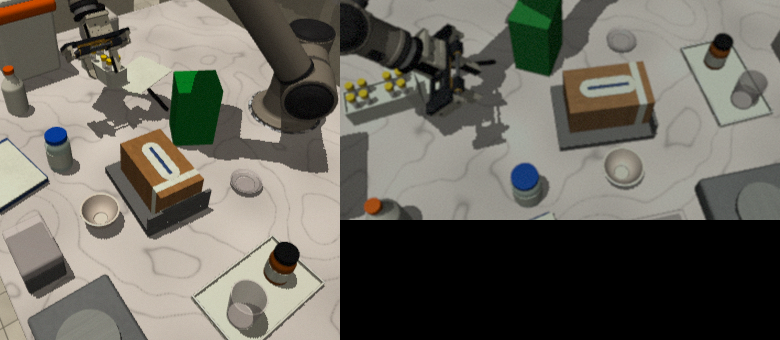

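The carton lies home against the end wall with its opening up (right-hand crop, 608,97). The jar stands upright in the tray (718,52), the bystanders haven't moved, and the tool touches nothing.

```bash
python3 -c "
from cell import robot
print(robot.hand_in())"
```

```text
the job is handed in; nothing more can be done
None
```

The job is handed in: the amber jar stands upright in the tray and the carton lies opening-up, straight and home against the end wall, with the bystanders unmoved in the last pictures and about 26 s of the 72 s used.

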